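# Find the rocking lid on the coin block and press it home

## Task

One of the four identical teak lids on the beech coin block has not gone home on its seal, so damp gets at the carrom coins. Press the lids lightly near the rim until you find the one that rocks, then push that lid down at its middle until it sits home, level on the block like the others. Only press: do not pick up or pull off any lid, and leave the strikers, the cup and the queen coin where they are.

Things in the scene. Friction and masses are not known exactly. Their poses are not given: they have to be found in the camera images.
- coin_block: fixed beech block with four bored wells of carrom coins, 100 x 360 x 50 mm; origin at the centre of its underside on the table, x across its 100 mm, y along its 360 mm, z up. The well centres lie on its y axis at y = +132, +44, -44, -132 mm; top face 50 mm above the table. On each well sits one of four identical lids, whose 8 mm thick flange rests on the top face when home.
- lid_1: round teak lid, thin brass ring inlaid, 70 mm across; origin at the centre of its flat top, z up (yaw is random). At the block's y = +132 mm. Top face 58 mm above the table when home. One lid of the four, any of them, is not home: it stands level on its seal, 2.4 to 3.2 mm too high.
- lid_2: round teak lid, thin brass ring inlaid, 70 mm across; origin at the centre of its flat top, z up (yaw is random). At the block's y = +44 mm. Top 58 mm above the table when home. The loose lid, pressed lightly (1 to 5 N) about 26 mm from its centre, rocks 4 to 5 degrees until that rim meets the block, the far rim rising; let go, it comes back level.
- lid_3: round teak lid, thin brass ring inlaid, 70 mm across; origin at the centre of its flat top, z up (yaw is random). At the block's y = -44 mm. Top 58 mm above the table when home. A light rim press does not seat the loose lid; more than 10 N (15 to 20 is plenty) within 8 mm of its centre drives it down until its flange meets the block, and there it stays.
- lid_4: round teak lid, thin brass ring inlaid, 70 mm across; origin at the centre of its flat top, z up (yaw is random). At the block's y = -132 mm. Top face 58 mm above the table when home. A lid that is home does not yield anywhere.
- yellow_striker: translucent yellow striker disc, 41 mm across, 8 mm thick, standing on edge in a pocket of a low slotted beech rail (40 x 200 x 25 mm, fixed) 115 to 140 mm beyond the block's middle line; origin at its centre, 32 mm above the table. Bystander.
- black_striker: black acrylic striker disc, same size, standing in another pocket of the same rail; origin at its centre. Bystander.
- teak_cup: turned teak cup, 66 mm across the rim, 85 mm tall, standing beyond the block's +y end; origin at the centre of its underside. Bystander.
- queen_coin: red rosewood queen coin, 32 mm across, 8.5 mm thick, lying flat on the robot's side of the block; origin at the centre of its underside. Bystander.

How it is judged:
By the outcome, as a careful person would: the job done as asked, in the order asked, and still so for the second after the job is handed in, with the robot touching nothing.
It also fails if it takes over 64 s, if anything falls off the work surface, if the arm or the gripper's body presses on something with over 40 N, if the wrist force passes 120 N, or if a joint passes its speed limit or range.

## Robot

A 6-joint arm with a two-finger parallel gripper is mounted at the origin on the work surface. World frame = base frame: x ahead of the robot, y to its left, z up, the work surface at z = 0. Lengths are in m, angles in rad, forces in N, time in s.
With the tool pointing down it reaches from about 0.225 to 0.875 m from the base axis. Payload 3.4 kg.
Tool frame: the origin (TCP) lies at the very end of the fingers, on their centre line; the grasp point (between the pads) lies 19 mm behind it (manip.hold_point_z is the distance from the TCP to the grasp point, in m); z points along the fingers, x is the direction in which the jaws open and shut, and the axes are right-handed (so a half turn about z gives the same grasp; the last joint's range is limited). The gripper opens to 85 mm and grips with 20 to 120 N. Pads are 22 mm wide; open, the fingers measure 114 mm over their backs; the gripper's body (76 mm by 85 mm) begins 54 mm behind the grasp point. The pads swing forward as they close: fully open they stand 13 mm farther back than shut.
Start: joints at [1.034, 0.276, 1.505, -0, 1.361, -0.121], TCP at [0.232, 0.526, 0.231] pointing down, gripper open.
Joint ranges: [-2.89, 2.89], [-0.75, 2.08], [0.22, 2.7], [-1.18, 4.32], [0.11, 2.71], [-2.7, 2.7]. Speed limits (rad/s): [2.57, 2.57, 3.14, 3.14, 3.14, 3.14].

## Interface

Orientations are given as a unit quaternion [w, x, y, z].
In Python, from rig import telemetry, cams, manip, finder gives the robot as it stands. The module is installed in compiled form; this text tells all that it offers.
- The arm moves only by the tool carry_out, never from a script. Its argument "rows" is a list that holds one entry, the list of rows, each a list of 5 numbers: the gripper's target within -1 to 1 (fully open at 1, half-way at 0, shut at -1), then the shift along the world's x, y, z in cm, then the turn about the world's z in rad. A call has 1 to 12 rows; each row shifts and turns the commanded pose from where the row before left it; what a row does not reach is not made up. A row lasts 1/10 s, in which the tool goes at most 50 mm and 8.59 degrees, less where a joint would pass 70% of its speed; a pose out of reach is approached as far as the arm can. A call with a gripper value outside its range is refused whole. The fingers move at their own pace and stop on an object; "force" is the grip in N (left out, the last holds). Time passes only in rows, so rows that do not move let the fingers close. It gives the time, the measured TCP pose, the force and the opening at its end, in the units of the state.
- telemetry.get_state(): the state, without advancing time (a new reading comes with each control period).
- cams.get_image(name): name is "scene" or "side" or "wrist"; returns a dict with "image" (400x640x3 uint8, red, green, blue), "camera_matrix" (3x3 intrinsics, pixels), "eye" and "attitude" of the camera in the world. Camera axes: x right, y down, z forward; pixel columns grow to the right and rows downward; lengths in m; the calibration is good to about 2 mm. A picture is of the moment at which its call begins. There is no depth.
- manip.sign_off(): hands the job in, once; it reports no verdict.
Trained networks look in a picture, given as the dict that the camera call returned (one of the last four; its "shot" number tells which), for a name from the list of things; names that differ only in an ending like _2 or _b are one class to them, and where a whole thing is asked for, a point or a joint stands for the part that bears it (a point fixed in the world has none). Each returns a list of dicts, best first, with "confidence" (0 to 1); they miss things now and then, are a little off and sometimes report something else, mostly with a low value. They report only what shows in the picture. A call takes as long as a camera call.
- finder.boxes_of(picture, thing): "xy" ([column, row] in pixels, amid what is visible of it).
The state is a dict: "clock": time; "qpos": joint angles; "qd": joint speeds; "effort": joint torques, N m; "position": TCP position; "ee_rot": TCP orientation; "contact_force": force on the tool from outside, world axes, zero at the start; "moment": the same for the moment, N m; "width": finger opening in m.
Only numpy, scipy, OpenCV 4.12 (cv2) and the standard library are available. Lean on these libraries where they do the work, as an engineer would, in place of code of your own. Each camera call takes 0.05 s, during which the arm holds its last target.

## Working session

There is one attempt and no reset: what is moved stays moved. The work goes in short steps, Python scripts to look and compute and a tool call to move; the robot and the scene stay as the last step left them, time stands still between calls to the robot, and variables do not carry over. Pictures are saved under pics/ and viewed, and the job is handed in when it is done.

Besides the shell and the picture viewer there is one more tool, called after "Emit:" as name(argument=value, ...) on one line, values as JSON. carry_out: Moves the arm, as the interface text tells. Its arguments: {"type":"object","properties":{"rows":{"type":"array","items":{"type":"array","items":{"type":"array","items":{"type":"number"}}}},"force":{"type":"number"}},"required":["rows"]}

```bash
mkdir -p pics; cat > h.py <<'E'
import numpy as np,cv2
from rig import telemetry,cams,manip,finder
def R(q):
    from scipy.spatial.transform import Rotation as Ro
    q=np.array(q,float)
    return Ro.from_quat(q[[1,2,3,0]]).as_matrix() if q.size==4 else q
def shot(n,f=None):
    p=cams.get_image(n)
    if f: cv2.imwrite('pics/'+f,p['image'][:,:,::-1])
    return p
def pt(p,uv,z):
    d=R(p['attitude'])@np.linalg.solve(np.array(p['camera_matrix']),[uv[0],uv[1],1]); e=np.array(p['eye'])
    return e+d*(z-e[2])/d[2]
def proj(p,X):
    c=R(p['attitude']).T@(np.array(X)-p['eye']); c=np.array(p['camera_matrix'])@c; return c[:2]/c[2]
E
python3 - <<'E'
from h import *
np.set_printoptions(precision=4,suppress=True)
s=telemetry.get_state();print(s)
H=dict(lid_1=.058,coin_block=.04,queen_coin=.0085,teak_cup=.05,yellow_striker=.032,black_striker=.032)
for n in("scene","side"):
    p=shot(n,n+'0.png');print(n,p['eye'],p['attitude'],p['camera_matrix'])
    for k,z in H.items():
        for b in finder.boxes_of(p,k)[:5]: print(k,b['confidence'],b['xy'],pt(p,b['xy'],z))
E
```

```text
{'clock': 0.0, 'qpos': array([ 1.034 ,  0.2766,  1.5061, -0.    ,  1.3607, -0.121 ]), 'qd': array([-0.0002,  0.0001, -0.0005,  0.0017, -0.0003,  0.0007]), 'effort': array([ -0.0009, -41.6789, -24.58  ,  -0.0003,   0.0112,   0.    ]), 'position': array([0.232 , 0.5256, 0.2305]), 'ee_rot': array([ 0.0004,  0.8378,  0.5459, -0.0008]), 'contact_force': array([-0.1507, -0.3737,  0.6422]), 'moment': array([ 0.0208,  0.008 , -0.0123]), 'width': 0.08551888933247832}
scene [1.1186 0.4753 0.5712] [-0.1948  0.407   0.8032 -0.3889] [[374.6024   0.     314.8786]
 [  0.     374.6024 196.2745]
 [  0.       0.       1.    ]]
lid_1 0.7 [296.6, 173.8] [0.5553 0.0042 0.058 ]
lid_1 0.62 [354.5, 203.5] [0.5689 0.1741 0.058 ]
lid_1 0.59 [325.2, 188.3] [0.5618 0.0922 0.058 ]
lid_1 0.59 [269.6, 159.8] [ 0.5473 -0.0889  0.058 ]
coin_block 0.71 [315.3, 200.1] [0.5914 0.086  0.04  ]
queen_coin 0.57 [355.9, 185.2] [0.4523 0.11   0.0085]
teak_cup 0.78 [404.2, 234.9] [0.5858 0.3001 0.05  ]
teak_cup 0.62 [315.4, 199.0] [0.598  0.0912 0.05  ]
teak_cup 0.41 [249.4, 201.3] [ 0.6902 -0.0215  0.05  ]
yellow_striker 0.5
[... 205 characters left out ...]
 507.2263 203.5411]
 [  0.       0.       1.    ]]
lid_1 0.59 [379.0, 287.6] [ 0.5343 -0.0925  0.058 ]
lid_1 0.57 [347.3, 247.3] [ 0.5503 -0.0077  0.058 ]
lid_1 0.56 [289.0, 183.7] [0.5694 0.1609 0.058 ]
coin_block 0.9 [335.0, 268.5] [ 0.5172 -0.0158  0.04  ]
coin_block 0.21 [257.0, 247.6] [0.4497 0.0974 0.04  ]
queen_coin 0.5 [257.3, 249.6] [0.4598 0.1143 0.0085]
teak_cup 0.77 [246.9, 143.0] [0.582  0.3046 0.05  ]
teak_cup 0.38 [346.4, 248.1] [ 0.5526 -0.0038  0.05  ]
teak_cup 0.34 [366.7, 192.2] [0.6638 0.0613 0.05  ]
yellow_striker 0.8 [370.3, 191.6] [0.6828 0.069  0.032 ]
yellow_striker 0.63 [343.7, 247.4] [0.5602 0.0093 0.032 ]
black_striker 0.63 [413.0, 232.5] [ 0.6697 -0.0448  0.032 ]
```

View pics/scene0.png

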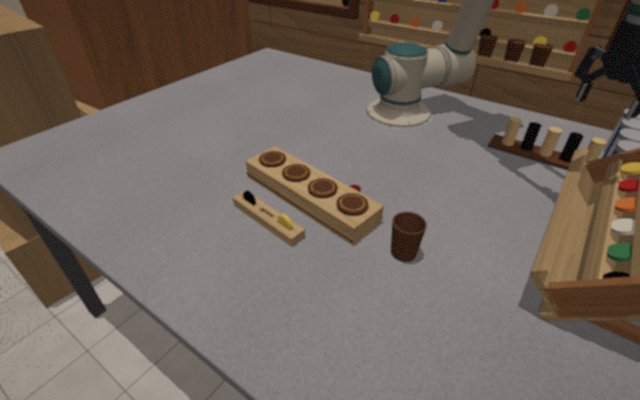

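View pics/side0.png

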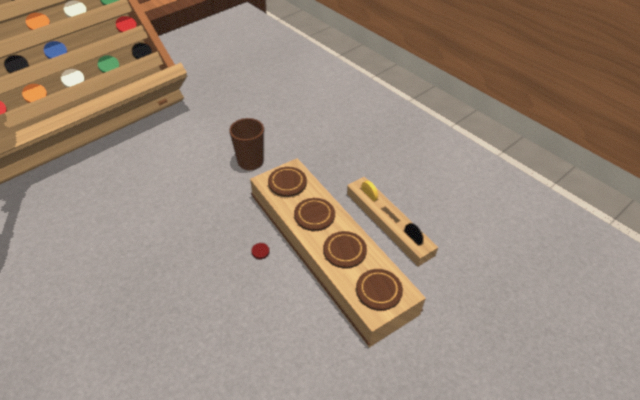

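The pictures show the four lids in a row on the block. In the scene view they are at about (272,159), (297,173), (322,188) and (352,203). The queen is on the robot's side, the rail on the far side and the cup at the +y end. I'll shut the gripper and move over the block for a wrist view.

Emit:
carry_out(rows=[[[-1, 0, 0, 3, 0], [-1, 2.4, -3.8, 1, 0], [-1, 2.4, -3.8, 1, 0], [-1, 2.4, -3.8, 1, 0], [-1, 2.4, -3.8, 1, 0], [-1, 2.4, -3.8, 1, 0], [-1, 2.4, -3.8, 1, 0], [-1, 2.4, -3.8, 1, 0], [-1, 2.4, -3.8, 1, 0], [-1, 2.4, -3.8, 1, 0], [-1, 2.4, -3.8, 0, 0], [-1, 2.4, -3.8, 0, 0]]], force=60)

```text
clock: 1.9
position: [0.4971, 0.1063, 0.352]
ee_rot: [0.0, 0.838, 0.546, 0.001]
contact_force: [0.4, 0.9, -0.2]
width: 0.0003
```

```bash
python3 - <<'E'
from h import *
np.set_printoptions(precision=4,suppress=True)
s=telemetry.get_state();print(s['clock'],s['position'],s['ee_rot'],s['contact_force'],s['width'],s['qpos'])
p=shot('wrist','w0.png');print(p['eye'],p['attitude'],p['camera_matrix'][0])
for b in finder.boxes_of(p,'lid_1')[:5]: print(b['confidence'],b['xy'],pt(p,b['xy'],.058))
E
```

```text
1.9 [0.4971 0.1063 0.352 ] [0.0003 0.8379 0.5459 0.0008] [ 0.4041  0.901  -0.1642] 0.0002778371051335862 [ 0.0736  0.1273  1.4067  0.0003  1.6059 -1.0812]
[0.4325 0.1356 0.4942] [0.1189 0.8291 0.5406 0.0784] [297.1484   0.     316.2885]
0.91 [265.8, 222.6] [ 0.5481 -0.0007  0.058 ]
0.88 [376.3, 191.9] [0.5714 0.1745 0.058 ]
0.75 [213.6, 236.8] [ 0.5362 -0.0869  0.058 ]
0.68 [318.6, 207.1] [0.5582 0.0849 0.058 ]
```

View pics/w0.png

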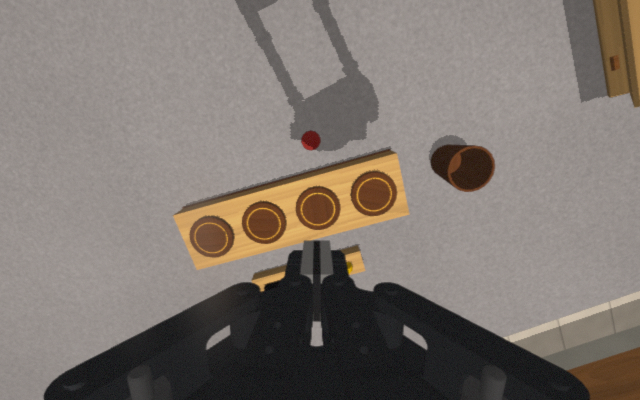

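The wrist view shows the lids at (212,236), (265,222), (318,207) and (376,193), spaced 88 mm apart as they should be. I'll refine with brown blobs across all the cameras.

```bash
cat >> h.py <<'E'
def blobs(p,guess,sz):
    hsv=cv2.cvtColor(p['image'],cv2.COLOR_RGB2HSV); g=p['image'].max(2).astype(int)
    out=[]
    for X in guess:
        u,v=np.round(proj(p,X)).astype(int); r=sz
        y0,x0=max(v-r,0),max(u-r,0)
        w=p['image'][y0:v+r,x0:u+r]; m=(w.max(2)<130).astype(np.uint8)
        n,l,st,_=cv2.connectedComponentsWithStats(m)
        # largest component containing near-centre
        k=1+np.argmax(st[1:,4]); c=[c for c in cv2.findContours((l==k).astype(np.uint8),cv2.RETR_EXTERNAL,cv2.CHAIN_APPROX_NONE)[0]]
        c=max(c,key=cv2.contourArea); e=cv2.fitEllipse(cv2.convexHull(c)); out.append((np.array(e[0])+[x0,y0],e[1]))
    return out
E
python3 - <<'E'
from h import *
np.set_printoptions(precision=4,suppress=True)
G=[[.5714,.1745,.058],[.5582,.0849,.058],[.5481,-.0007,.058],[.5362,-.0869,.058]]
for n,sz in(('scene',22),('side',32),('wrist',32)):
    p=shot(n); print(n)
    if n!='wrist': print('proj',[proj(p,g).round(1) for g in G])
    for (c,a) in blobs(p,G,sz): print(c,a,pt(p,c,.055))
E
```

```text
scene
proj [array([354. , 204.2]), array([323.5, 186.4]), array([296.9, 171.7]), array([273.1, 158.1])]
[351.8963 204.393 ] (23.063358306884766, 32.5657958984375) [0.5716 0.1694 0.055 ]
[322.0794 188.0499] (20.154277801513672, 30.239717483520508) [0.562  0.0836 0.055 ]
[295.8406 172.8045] (17.856157302856445, 28.6016902923584) [ 0.5498 -0.0027  0.055 ]
[271.9671 158.9951] (16.485361099243164, 26.94342613220215) [ 0.5376 -0.0899  0.055 ]
side
proj [array([285., 179.]), array([312.5, 211.4]), array([343.2, 245.4]), array([377.2, 284.5])]
[286.8999 179.0802] (18.139856338500977, 25.517065048217773) [0.5756 0.1745 0.055 ]
[313.9726 211.853 ] (20.035385131835938, 26.84235382080078) [0.5611 0.0846 0.055 ]
[344.4455 247.1992] (22.89618682861328, 28.58310317993164) [ 0.5487 -0.003   0.055 ]
[379.0525 287.2635] (25.829181671142578, 31.181306838989258) [ 0.5364 -0.091   0.055 ]
wrist
[373.5474 195.3779] (29.49167251586914, 31.539533615112305) [0.574  0.1698 0.055 ]
[317.2361 210.0517] (28.788267135620117, 30.28474235534668) [0.5607 0.0817 0.055 ]
[263.0131 224.778 ] (27.86367416381836, 30.14908790588379) [ 0.5484 -0.0059  0.055 ]
[210.2783 238.9899] (26.632869720458984, 30.135271072387695) [ 0.5359 -0.0936  0.055 ]
```

The three views agree within about 3 mm, and the yaw is about 8°. Lid centres: L1 (.5735,.171), L2 (.561,.084), L3 (.549,-.004), L4 (.5366,-.091). I'll test lid 2 first, at its +y rim, with the jaw axis turned along the block.

Emit:
carry_out(rows=[[[-1, 3.4, 0.15, -3, 0.14], [-1, 3.4, 0.15, -4, 0.14], [-1, 0, 0, -4.5, 0], [-1, 0, 0, -4.5, 0], [-1, 0, 0, -4.5, 0], [-1, 0, 0, -4, 0], [-1, 0, 0, -2.5, 0], [-1, 0, 0, 0, 0], [-1, 0, 0, 0, 0], [-1, 0, 0, 0, 0]]])

```text
clock: 3.15
position: [0.564, 0.1119, 0.0854]
ee_rot: [0.001, 0.753, 0.658, 0.002]
contact_force: [-0.4, 0.9, 0.2]
width: 0.0
```

```bash
python3 - <<'E'
from h import *
np.set_printoptions(precision=4,suppress=True)
s=telemetry.get_state();print(s['clock'],s['position'],s['ee_rot'],s['contact_force'],s['moment'])
p=shot('wrist','w1.png')
print(proj(p,[.561,.0838,.058]))
E
```

```text
3.15 [0.564  0.1119 0.0854] [0.0011 0.7531 0.6579 0.0017] [-0.4361  0.8505  0.1968] [-0.0135  0.0762 -0.007 ]
[269.0327 236.1999]
```

View pics/w1.png

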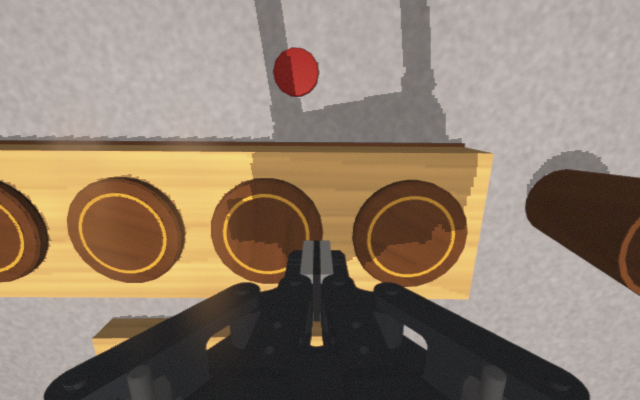

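The jaw axis is aligned with the block, and lid 2 shows at (267,231) with the fingertip near its right rim. I'll go down to just above it.

Emit:
carry_out(rows=[[[-1, 0, -0.2, -1.2, 0], [-1, 0, 0, -0.8, 0], [-1, 0, 0, -0.3, 0], [-1, 0, 0, 0, 0], [-1, 0, 0, 0, 0], [-1, 0, 0, 0, 0]]])

```text
clock: 3.8
position: [0.5629, 0.1089, 0.0604]
ee_rot: [0.0, 0.754, 0.657, 0.0]
contact_force: [-0.4, 1.2, 0.7]
width: 0.0
```

Emit:
carry_out(rows=[[[-1, 0, 0, -0.1, 0], [-1, 0, 0, 0, 0], [-1, 0, 0, 0, 0]]])

```text
clock: 4.1
position: [0.5627, 0.109, 0.0593]
ee_rot: [0.0, 0.753, 0.658, 0.0]
contact_force: [0.7, 0.2, -0.4]
width: 0.0001
```

Emit:
carry_out(rows=[[[-1, 0, 0, -0.1, 0], [-1, 0, 0, 0, 0], [-1, 0, 0, 0, 0]]])

```text
clock: 4.4
position: [0.5626, 0.109, 0.0582]
ee_rot: [-0.0, 0.753, 0.658, -0.0]
contact_force: [0.0, 0.1, -0.4]
width: -0.0001
```

Emit:
carry_out(rows=[[[-1, 0, 0, -0.05, 0], [-1, 0, 0, 0, 0], [-1, 0, 0, 0, 0]]])

```text
clock: 4.7
position: [0.5627, 0.109, 0.0581]
ee_rot: [0.0, 0.753, 0.658, 0.0]
contact_force: [-1.5, 0.4, 3.3]
width: -0.0002
```

Emit:
carry_out(rows=[[[-1, 0, 0, -0.05, 0], [-1, 0, 0, 0, 0], [-1, 0, 0, 0, 0]]])

```text
clock: 5.0
position: [0.5627, 0.109, 0.058]
ee_rot: [0.0, 0.753, 0.658, 0.0]
contact_force: [-1.6, -0.3, 6.2]
width: 0.0002
```

Lid 2 makes contact at 58 mm and doesn't yield (about 6 N/mm), so it is home. Next is lid 3, at the same relative point.

Emit:
carry_out(rows=[[[-1, 0, 0, 2, 0], [-1, -0.4, -3, 0, 0], [-1, -0.4, -3, 0, 0], [-1, -0.4, -2.7, 0, 0], [-1, 0, 0, -0.9, 0], [-1, 0, 0, -0.4, 0], [-1, 0, 0, 0, 0], [-1, 0, 0, 0, 0], [-1, 0, 0, 0, 0]]])

```text
clock: 5.9
position: [0.5509, 0.0228, 0.0643]
ee_rot: [0.0, 0.753, 0.658, 0.0]
contact_force: [-0.2, 0.2, -0.3]
width: -0.0001
```

Emit:
carry_out(rows=[[[-1, 0, 0, -0.1, 0], [-1, 0, 0, 0, 0], [-1, 0, 0, 0, 0]]])

```text
clock: 6.2
position: [0.5507, 0.0221, 0.0633]
ee_rot: [0.0, 0.753, 0.658, 0.0]
contact_force: [-0.6, -0.3, 0.8]
width: -0.0
```

Emit:
carry_out(rows=[[[-1, 0, 0, -0.1, 0], [-1, 0, 0, 0, 0], [-1, 0, 0, 0, 0]]])

```text
clock: 6.5
position: [0.5506, 0.0219, 0.0622]
ee_rot: [-0.0, 0.753, 0.657, -0.0]
contact_force: [-0.7, 0.6, 1.0]
width: -0.0002
```

Emit:
carry_out(rows=[[[-1, 0, 0, -0.1, 0], [-1, 0, 0, 0, 0], [-1, 0, 0, 0, 0]]])

```text
clock: 6.8
position: [0.5506, 0.0219, 0.0612]
ee_rot: [-0.0, 0.753, 0.657, 0.0]
contact_force: [0.4, 0.6, -0.2]
width: 0.0
```

Emit:
carry_out(rows=[[[-1, 0, 0, -0.1, 0], [-1, 0, 0, 0, 0], [-1, 0, 0, 0, 0]]])

```text
clock: 7.1
position: [0.5506, 0.022, 0.0602]
ee_rot: [-0.0, 0.753, 0.658, 0.0]
contact_force: [0.4, -0.3, -0.6]
width: -0.0004
```

Emit:
carry_out(rows=[[[-1, 0, 0, -0.1, 0], [-1, 0, 0, 0, 0], [-1, 0, 0, 0, 0]]])

```text
clock: 7.4
position: [0.5506, 0.022, 0.0592]
ee_rot: [-0.0, 0.753, 0.658, 0.0]
contact_force: [0.3, -0.1, 1.1]
width: 0.0002
```

Emit:
carry_out(rows=[[[-1, 0, 0, -0.1, 0], [-1, 0, 0, 0, 0], [-1, 0, 0, 0, 0]]])

```text
clock: 7.7
position: [0.5506, 0.022, 0.0582]
ee_rot: [-0.0, 0.753, 0.658, -0.0]
contact_force: [0.2, 0.3, -0.1]
width: 0.0001
```

Emit:
carry_out(rows=[[[-1, 0, 0, -0.05, 0], [-1, 0, 0, 0, 0], [-1, 0, 0, 0, 0]]])

```text
clock: 8.0
position: [0.5507, 0.022, 0.0581]
ee_rot: [0.0, 0.753, 0.657, 0.0]
contact_force: [-0.6, 0.7, 3.4]
width: 0.0002
```

Lid 3 behaves the same: 58.1 mm and rigid, so it is home. Next is lid 4.

Emit:
carry_out(rows=[[[-1, 0, 0, 2, 0], [-1, -0.4, -3, 0, 0], [-1, -0.4, -3, 0, 0], [-1, -0.3, -2.7, 0, 0], [-1, 0, 0, -0.9, 0], [-1, 0, 0, -0.6, 0], [-1, 0, 0, 0, 0], [-1, 0, 0, 0, 0], [-1, 0, 0, 0, 0]]])

```text
clock: 8.9
position: [0.5398, -0.0642, 0.0628]
ee_rot: [-0.0, 0.753, 0.658, 0.0]
contact_force: [-0.5, -0.1, 0.6]
width: 0.0001
```

Emit:
carry_out(rows=[[[-1, 0, 0, -0.1, 0], [-1, 0, 0, 0, 0], [-1, 0, 0, 0, 0]]])

```text
clock: 9.2
position: [0.5397, -0.0649, 0.0619]
ee_rot: [0.0, 0.753, 0.658, 0.0]
contact_force: [-0.7, -0.4, 0.5]
width: 0.0001
```

Emit:
carry_out(rows=[[[-1, 0, 0, -0.1, 0], [-1, 0, 0, 0, 0], [-1, 0, 0, 0, 0]]])

```text
clock: 9.5
position: [0.5396, -0.0651, 0.0607]
ee_rot: [-0.0, 0.753, 0.657, 0.0]
contact_force: [0.4, 1.0, 1.0]
width: -0.0001
```

Emit:
carry_out(rows=[[[-1, 0, 0, -0.1, 0], [-1, 0, 0, 0, 0], [-1, 0, 0, 0, 0]]])

```text
clock: 9.8
position: [0.5396, -0.065, 0.0597]
ee_rot: [-0.0, 0.753, 0.657, 0.0]
contact_force: [-0.8, -0.2, -0.4]
width: -0.0001
```

Emit:
carry_out(rows=[[[-1, 0, 0, -0.1, 0], [-1, 0, 0, 0, 0], [-1, 0, 0, 0, 0]]])

```text
clock: 10.1
position: [0.5396, -0.065, 0.0587]
ee_rot: [-0.0, 0.753, 0.657, 0.0]
contact_force: [-0.1, 0.1, 0.1]
width: 0.0003
```

Emit:
carry_out(rows=[[[-1, 0, 0, -0.1, 0], [-1, 0, 0, 0, 0], [-1, 0, 0, 0, 0]]])

```text
clock: 10.4
position: [0.5398, -0.0651, 0.058]
ee_rot: [0.0, 0.753, 0.658, 0.0]
contact_force: [-1.8, 0.3, 3.4]
width: -0.0
```

```bash
python3 - <<'E'
from h import *
np.set_printoptions(precision=4,suppress=True)
for i in range(3):
    s=telemetry.get_state();print(s['clock'],s['position'],s['contact_force'])
    shot('wrist','w2.png')
E
```

```text
10.4 [ 0.5398 -0.0651  0.058 ] [-1.7736  0.3058  3.3976]
10.45 [ 0.5398 -0.0651  0.0581] [0.0431 1.3695 3.2411]
10.5 [ 0.5398 -0.0651  0.0581] [-0.7808 -0.5297  3.9003]
```

View pics/w2.png

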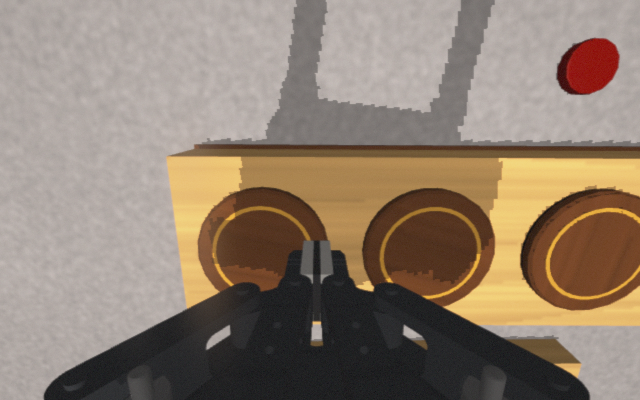

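Lid 4 is home too: rigid at 58.0 mm, with the tip on its right rim at about (316,250). That leaves lid 1. I'll confirm it by rocking the -y rim, which is away from the cup.

Emit:
carry_out(rows=[[[-1, 0, 0, 2.5, 0], [-1, 0.6, 4.2, 0, 0], [-1, 0.6, 4.2, 0, 0], [-1, 0.6, 4.2, 0, 0], [-1, 0.6, 4.2, 0, 0], [-1, 0.6, 4.2, 0, 0], [-1, 0, 0, -1, 0], [-1, 0, 0, -0.7, 0], [-1, 0, 0, 0, 0], [-1, 0, 0, 0, 0], [-1, 0, 0, 0, 0]]])

```text
clock: 11.65
position: [0.5698, 0.1437, 0.0659]
ee_rot: [0.0, 0.754, 0.657, 0.0]
contact_force: [0.0, 0.4, 0.5]
width: 0.0001
```

```bash
python3 - <<'E'
from h import *
np.set_printoptions(precision=4,suppress=True)
s=telemetry.get_state();print(s['clock'],s['position'],s['contact_force'])
shot('wrist','w3.png')
E
```

```text
11.65 [0.5698 0.1437 0.0659] [0.0009 0.365  0.4513]
```

View pics/w3.png

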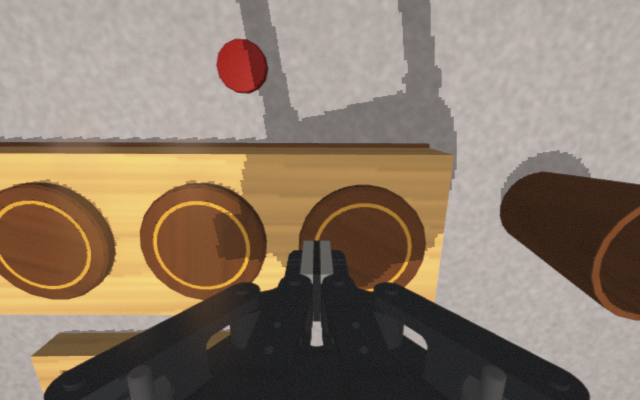

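The tip, at column 316, is about 26 mm left of lid 1's centre at about (362,243), as wanted. Now I'll go down gently.

Emit:
carry_out(rows=[[[-1, 0, 0, -0.3, 0], [-1, 0, 0, 0, 0], [-1, 0, 0, 0, 0]]])

```text
clock: 12.0
position: [0.5696, 0.1447, 0.0627]
ee_rot: [-0.0, 0.754, 0.657, -0.0]
contact_force: [-0.2, -0.0, -0.9]
width: -0.0006
```

Emit:
carry_out(rows=[[[-1, 0, 0, -0.1, 0], [-1, 0, 0, 0, 0], [-1, 0, 0, 0, 0]]])

```text
clock: 12.3
position: [0.5696, 0.145, 0.0617]
ee_rot: [-0.0, 0.753, 0.658, 0.0]
contact_force: [-1.3, 0.3, -0.8]
width: 0.0001
```

Emit:
carry_out(rows=[[[-1, 0, 0, -0.1, 0], [-1, 0, 0, 0, 0], [-1, 0, 0, 0, 0]]])

```text
clock: 12.6
position: [0.5697, 0.145, 0.0608]
ee_rot: [-0.0, 0.753, 0.658, 0.0]
contact_force: [-0.8, -0.8, 0.3]
width: -0.0001
```

Emit:
carry_out(rows=[[[-1, 0, 0, -0.1, 0], [-1, 0, 0, 0, 0], [-1, 0, 0, 0, 0]]])

```text
clock: 12.9
position: [0.5697, 0.1447, 0.0599]
ee_rot: [0.0, 0.753, 0.658, 0.0]
contact_force: [-0.3, -0.8, 0.7]
width: -0.0
```

Emit:
carry_out(rows=[[[-1, 0, 0, -0.1, 0], [-1, 0, 0, 0, 0], [-1, 0, 0, 0, 0]]])

```text
clock: 13.2
position: [0.57, 0.1448, 0.0595]
ee_rot: [0.0, 0.753, 0.658, 0.0]
contact_force: [-0.3, -1.6, 4.8]
width: -0.0003
```

Emit:
carry_out(rows=[[[-1, 0, 0, -0.05, 0], [-1, 0, 0, 0, 0], [-1, 0, 0, 0, 0]]])

```text
clock: 13.5
position: [0.57, 0.1448, 0.0594]
ee_rot: [0.0, 0.753, 0.658, 0.0]
contact_force: [-1.7, -1.7, 8.2]
width: -0.0005
```

```bash
python3 - <<'E'
from h import *
np.set_printoptions(precision=4,suppress=True)
shot('wrist','w4.png')
s=telemetry.get_state();print(s['clock'],s['position'],s['contact_force'])
E
```

```text
13.55 [0.57   0.1448 0.0594] [-1.5538 -1.7874  8.2657]
```

View pics/w4.png

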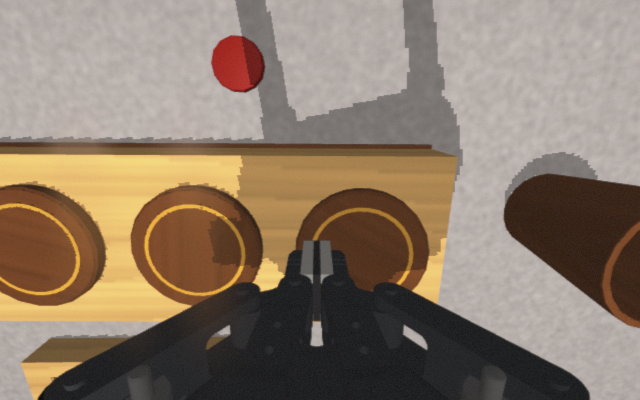

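Lid 1 behaves differently. It yields under the light press and then stops at 59.4 mm at the fingertip edge, with the far rim raised, so this is the loose one. I'll let go, move over its middle and push.

Emit:
carry_out(rows=[[[-1, 0, 0, 1, 0], [-1, 0.35, 2.6, 0, 0], [-1, 0, 0, 0, 0], [-1, 0, 0, 0, 0], [-1, 0, 0, 0, 0]]])

```text
clock: 14.05
position: [0.5727, 0.1706, 0.068]
ee_rot: [-0.0, 0.753, 0.658, -0.0]
contact_force: [-0.9, -0.2, -0.6]
width: -0.0002
```

```bash
python3 - <<'E'
from h import *
np.set_printoptions(precision=4,suppress=True)
p=shot('wrist','w5.png')
s=telemetry.get_state();print(s['clock'],s['position'],s['contact_force'],proj(p,s['position']),proj(p,[.5735,.171,.06]))
shot('side','s5.png')
E
```

```text
14.1 [0.5727 0.1705 0.068 ] [ 0.5755 -0.4838  0.3249] [314.5781 255.3856] [315.7123 249.9641]
```

View pics/w5.png

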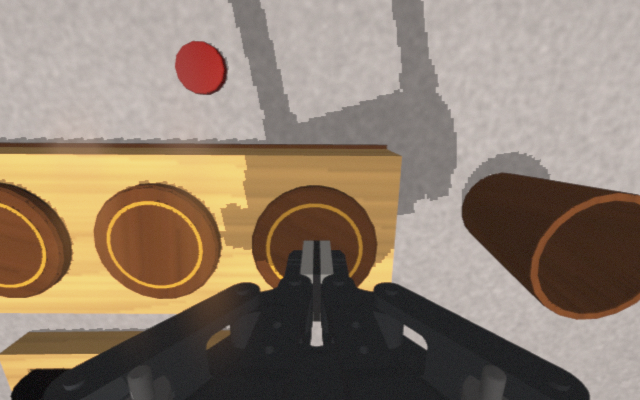

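View pics/s5.png

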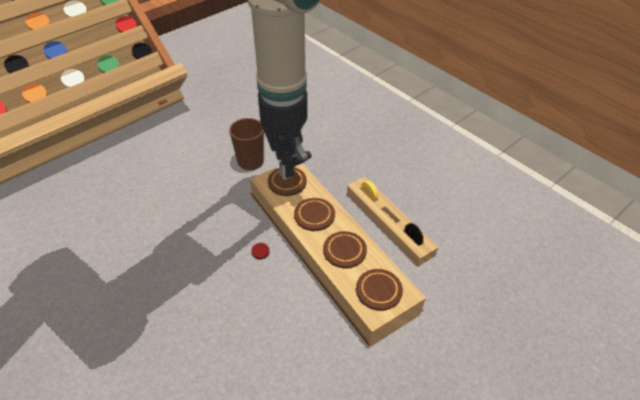

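The tip is centred on lid 1 (lid centre about column 314, tip 316), and the lid is level again. I'll press at the middle in stages.

Emit:
carry_out(rows=[[[-1, 0, 0, -0.5, 0], [-1, 0, 0, -0.1, 0], [-1, 0, 0, 0, 0], [-1, 0, 0, 0, 0]]])

```text
clock: 14.55
position: [0.5731, 0.1709, 0.0621]
ee_rot: [-0.0, 0.754, 0.657, -0.0]
contact_force: [-1.0, 0.9, 0.1]
width: 0.0001
```

Emit:
carry_out(rows=[[[-1, 0, 0, -0.1, 0], [-1, 0, 0, 0, 0], [-1, 0, 0, 0, 0]]])

```text
clock: 14.85
position: [0.5732, 0.171, 0.0613]
ee_rot: [-0.0, 0.753, 0.658, 0.0]
contact_force: [0.4, -0.5, 0.2]
width: 0.0
```

Emit:
carry_out(rows=[[[-1, 0, 0, -0.1, 0], [-1, 0, 0, 0, 0], [-1, 0, 0, 0, 0]]])

```text
clock: 15.15
position: [0.5734, 0.1711, 0.061]
ee_rot: [0.0, 0.753, 0.658, 0.0]
contact_force: [-1.1, -0.5, 6.0]
width: -0.0002
```

Emit:
carry_out(rows=[[[-1, 0, 0, -0.1, 0], [-1, 0, 0, 0, 0], [-1, 0, 0, 0, 0]]])

```text
clock: 15.45
position: [0.5735, 0.1712, 0.0604]
ee_rot: [0.0, 0.753, 0.658, 0.001]
contact_force: [-0.7, 0.1, 7.0]
width: 0.0001
```

Contact is at 61 mm, so the lid stood 3 mm high. I'll keep pressing.

Emit:
carry_out(rows=[[[-1, 0, 0, -0.1, 0], [-1, 0, 0, -0.1, 0], [-1, 0, 0, 0, 0], [-1, 0, 0, 0, 0]]])

```text
clock: 15.85
position: [0.5735, 0.1712, 0.0586]
ee_rot: [0.0, 0.753, 0.658, 0.001]
contact_force: [-1.1, -0.3, 7.7]
width: -0.0002
```

Emit:
carry_out(rows=[[[-1, 0, 0, -0.1, 0], [-1, 0, 0, 0, 0], [-1, 0, 0, 0, 0]]])

```text
clock: 16.15
position: [0.5734, 0.171, 0.058]
ee_rot: [0.0, 0.753, 0.658, 0.001]
contact_force: [-3.4, -0.1, 11.1]
width: 0.0001
```

Emit:
carry_out(rows=[[[-1, 0, 0, -0.1, 0], [-1, 0, 0, 0, 0], [-1, 0, 0, 0, 0]]])

```text
clock: 16.45
position: [0.5734, 0.1711, 0.058]
ee_rot: [0.0, 0.753, 0.658, 0.001]
contact_force: [-4.6, -0.4, 16.4]
width: 0.0001
```

Emit:
carry_out(rows=[[[-1, 0, 0, -0.05, 0], [-1, 0, 0, 0, 0], [-1, 0, 0, 0, 0], [-1, 0, 0, 0, 0]]])

```text
clock: 16.85
position: [0.5734, 0.1711, 0.058]
ee_rot: [0.001, 0.753, 0.658, 0.001]
contact_force: [-4.5, -1.0, 18.7]
width: -0.0003
```

It is rigid at 58.0 mm under 18.7 N. I'll lift, then touch lightly at the middle to check that it stays down.

Emit:
carry_out(rows=[[[-1, 0, 0, 1.3, 0], [-1, 0, 0, 0, 0], [-1, 0, 0, 0, 0], [-1, 0, 0, 0, 0], [-1, 0, 0, 0, 0], [-1, 0, 0, -0.9, 0], [-1, 0, 0, 0, 0], [-1, 0, 0, 0, 0], [-1, 0, 0, 0, 0]]])

```text
clock: 17.75
position: [0.5728, 0.1709, 0.0581]
ee_rot: [-0.0, 0.753, 0.658, -0.0]
contact_force: [-0.8, 0.6, -0.1]
width: -0.0002
```

Emit:
carry_out(rows=[[[-1, 0, 0, -0.1, 0], [-1, 0, 0, 0, 0], [-1, 0, 0, 0, 0]]])

```text
clock: 18.05
position: [0.5728, 0.1709, 0.0581]
ee_rot: [-0.0, 0.753, 0.658, -0.0]
contact_force: [-0.5, -0.2, 5.5]
width: 0.0003
```

The lid stays home: no force down to 58.1 mm, then rigid. I'll back off.

Emit:
carry_out(rows=[[[-1, 0, 0, 2, 0], [-1, 0, 0, 4, 0], [-1, 0, 0, 4.5, 0], [-1, -1, -1, 4.5, 0], [-1, -3, -1, 4, 0], [-1, -4, 0, 3, 0], [-1, -4, 0, 0, 0], [-1, 0, 0, 0, 0], [-1, 0, 0, 0, 0], [-1, 0, 0, 0, 0]]])

```text
clock: 19.05
position: [0.4545, 0.1512, 0.2765]
ee_rot: [0.0, 0.753, 0.657, 0.0]
contact_force: [0.6, 0.8, 0.2]
width: 0.0
```

```bash
python3 - <<'E'
from h import *
np.set_printoptions(precision=4,suppress=True)
s=telemetry.get_state();print(s['clock'],s['position'],s['contact_force'],s['qd'])
shot('wrist','w6.png')
p=shot('side','s6.png')
for k in('queen_coin','teak_cup','yellow_striker','black_striker'):
    b=finder.boxes_of(p,k);print(k,b[0]['xy'] if b else None)
E
```

```text
19.05 [0.4545 0.1512 0.2765] [0.5914 0.8223 0.1744] [-0.0013  0.017  -0.0094  0.0006  0.005   0.0016]
queen_coin [258.1, 249.1]
teak_cup [251.2, 142.0]
yellow_striker [369.9, 192.6]
black_striker [412.5, 235.1]
```

View pics/s6.png

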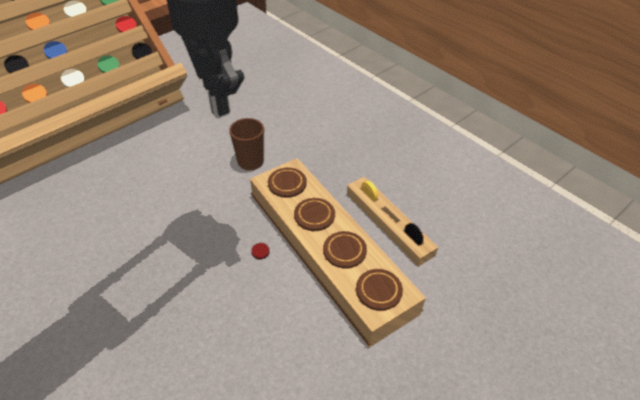

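View pics/w6.png

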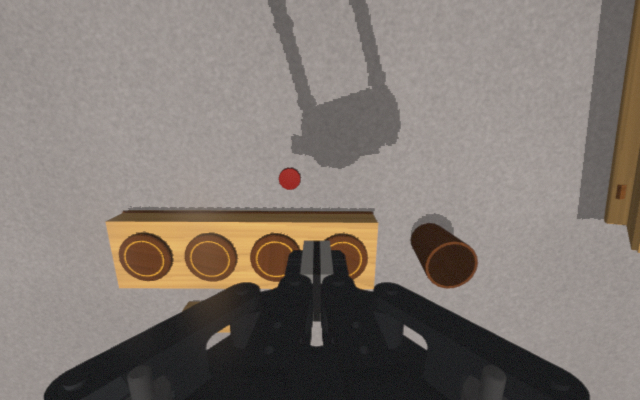

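All four lids sit on the block. The cup (248,143), queen (260,250) and strikers (370,190) and (413,234) look unmoved, and the arm is clear.

```bash
python3 -c "
from rig import manip
print(manip.sign_off())"
```

```text
the job is handed in; nothing more can be done
None
```

Lid 1, the one next to the cup, was the loose lid. It is now pressed home, and the job is handed in at about 19 s on the robot's clock.

- **Finding it:** I pressed lids 2, 3 and 4 lightly near the rim, with 3 to 6 N. Each was rigid at 58 mm. Lid 1 gave way under a rim press and stopped at 59.4 mm under the fingertip. At its middle I met it at 61 mm, about 3 mm too high.
- **Seating it:** I pushed lid 1 at its middle, up to 18.7 N. It went down and stayed rigid at 58.0 mm.
- **Last checks:** After letting go, a light touch at the middle still met lid 1 at 58.1 mm, rigid. In the last pictures all four lids look level, and the strikers, cup and queen coin look unmoved. The arm was clear of everything.
- **Off the plan:** The rim press on lid 1 reached about 8 N and one on lid 2 reached 6 N, both over the light 1 to 5 N. Both stayed below the 10 N that seats a lid. I did not repeat a rim press on lid 1 after seating it. The network's reading of the cup in the side view moved by 4 px, but the picture shows the cup in the same place.

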